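# Cure the varnished keepsake pots

### The job

Put all the varnished pots on the table into the curing box and start the lamp at the marked setting. First slide the lamp fader fully off, then slide the shutter fully open; lower each pot into the chamber until you feel it touch down on the felt, never letting it drop; then slide the shutter fully closed and only after that push the fader up to the red pointer. The lamp must never be on while the shutter is open, and the other things on the table stay where they are.

Things in the scene. Friction and masses are not known exactly. Their poses are not given: they have to be found in the camera images.
- chamber (a point): Mouth centre, at rim height (115 mm up), of the fixed white opaque curing box; x points away from the robot along the slides, y left, z up; turned up to 0.15 rad. Inside 150 (x) by 230 mm (y), walls 6 mm. Its felt floor lies at an unknown level, 60 to 90 mm below the rim. Rails 6 mm wide, 10 mm above the rim, run at y = +-118 mm to x = 231 mm, on posts there.
- shutter (a joint): Position (m) of the orange shutter plate (160 x 228 x 5 mm, lying 1 to 6 mm above the rim): 0 = closed over the mouth, 0.155 = fully open; it slides along the chamber's +x, away from the robot, about 2 N of friction, and stays where it is left.
- shutter_grip (a point): Middle of the black grip on the shutter: an upright bar 14 mm thick along the slide (x of the chamber), 70 mm along y, standing 34 mm high on the plate; this point is 17 mm above the plate's top and 17 mm below the top of the bar. Axes as the chamber's.
- fader (a joint): Position (m) of the lamp fader: 0 = fully off (end nearest the robot), 0.1 = full; slides along the chamber's +x, about 1.5 N of friction, and stays where it is left.
- fader_grip (a point): Middle of the black fader cap: 16 mm along its track (x of the chamber), 26 mm across, 36 mm high, this point half-way up. It stands on a grey deck (top 45 mm above the table, 190 x 114 mm) on the right (-y) of the chamber, 185 mm from the chamber's middle and 64 mm from its outer wall. Axes as the chamber's.
- mark: Red T-shaped pointer lying flat on the deck beside the fader track, 1.5 mm thick; its 4 mm wide stem points across the track at the setting wanted: the fader is set when its cap's middle has the same x, along the track, as this point. Axes as the chamber's.
- pot0_mid (a point): Centre (27 mm above its underside) of a turned wooden keepsake pot with red bands with yellow dots: plain cylinder 42 mm diameter, 44 mm high, with a 20 mm diameter, 10 mm high knob on top (54 mm in all), 50 to 90 g; z points up through the knob. Left of the curing box. Two to four of four pots are present.
- pot1_mid (a point): Centre (27 mm above its underside) of a turned wooden keepsake pot with blue bands with white dots: plain cylinder 42 mm diameter, 44 mm high, with a 20 mm diameter, 10 mm high knob on top (54 mm in all), 50 to 90 g; z points up through the knob. Left of the curing box. Two to four of four pots are present.
- pot2_mid (a point): Centre (27 mm above its underside) of a turned wooden keepsake pot with green bands with orange dots: plain cylinder 42 mm diameter, 44 mm high, with a 20 mm diameter, 10 mm high knob on top (54 mm in all), 50 to 90 g; z points up through the knob. Left of the curing box. Two to four of four pots are present.
- pot3_mid (a point): Centre (27 mm above its underside) of a turned wooden keepsake pot with yellow bands with red dots: plain cylinder 42 mm diameter, 44 mm high, with a 20 mm diameter, 10 mm high knob on top (54 mm in all), 50 to 90 g; z points up through the knob. Left of the curing box. Two to four of four pots are present.
- varnish: Bystander, to be left alone: white screw-top varnish jar with a black label, 66 diameter x 90 mm; origin at its underside.
- water: Bystander, to be left alone: green glass water cup, 70 diameter x 80 mm; origin at its underside.
- jarlid: Bystander, to be left alone: flat white jar lid among the pots, 36 diameter x 14 mm; origin at its underside.
- brush: Bystander, to be left alone: blue-handled brush, 190 mm long, lying on the table near the robot; origin on its underside.
- sanding: Bystander, to be left alone: cork sanding block 70 x 45 x 28 mm; origin at its underside.
- gluestick: Bystander, to be left alone: upright yellow glue stick, 28 diameter x 85 mm; origin at its underside.
- buttons: Bystander, to be left alone: blue bowl, 90 diameter x 40 mm; origin at its underside.
Things that resemble listed ones, but are neither listed nor needed, are in the scene too. Leave any purple or turquoise look-alike of the part that bears pot3_mid alone.

How it is judged:
On the way, in this order (a step that is already met when the one before it is completed fails the run):
1. the lamp fader is fully off while the shutter is still closed (value of joint fader below 0.007 m and value of joint shutter below 0.012 m), for 0.2 s.
2. the shutter is fully open, the lamp off (value of joint shutter above 0.145 m and value of joint fader below 0.007 m), for 0.2 s.
3. every pot is inside the chamber, the lamp off (x of pot0_mid in the frame of chamber between -0.075 and 0.075 m and y of pot0_mid in the frame of chamber between -0.115 and 0.115 m and z of each of pot0_mid, pot1_mid, pot2_mid, pot3_mid in the frame of chamber below -0.025 m and x of pot1_mid in the frame of chamber between -0.075 and 0.075 m and y of pot1_mid in the frame of chamber between -0.115 and 0.115 m and x of pot2_mid in the frame of chamber between -0.075 and 0.075 m and y of pot2_mid in the frame of chamber between -0.115 and 0.115 m and x of pot3_mid in the frame of chamber between -0.075 and 0.075 m and y of pot3_mid in the frame of chamber between -0.115 and 0.115 m and value of joint fader below 0.007 m and value of joint shutter above 0.02 m), for 0.2 s.
4. the shutter is fully closed over the pots, the lamp still off (x of pot0_mid in the frame of chamber between -0.075 and 0.075 m and y of pot0_mid in the frame of chamber between -0.115 and 0.115 m and z of each of pot0_mid, pot1_mid, pot2_mid, pot3_mid in the frame of chamber below -0.025 m and x of pot1_mid in the frame of chamber between -0.075 and 0.075 m and y of pot1_mid in the frame of chamber between -0.115 and 0.115 m and x of pot2_mid in the frame of chamber between -0.075 and 0.075 m and y of pot2_mid in the frame of chamber between -0.115 and 0.115 m and x of pot3_mid in the frame of chamber between -0.075 and 0.075 m and y of pot3_mid in the frame of chamber between -0.115 and 0.115 m and value of joint shutter below 0.006 m and value of joint fader below 0.007 m), for 0.2 s.
At the end, for the whole second after the job is handed in: Every pot present lies in the chamber below the rim, the shutter is closed (within 6 mm) and the fader stands still with its middle within 4 mm of the red pointer (x of pot0_mid in the frame of chamber between -0.075 and 0.075 m and y of pot0_mid in the frame of chamber between -0.115 and 0.115 m and z of each of pot0_mid, pot1_mid, pot2_mid, pot3_mid in the frame of chamber below -0.025 m and x of pot1_mid in the frame of chamber between -0.075 and 0.075 m and y of pot1_mid in the frame of chamber between -0.115 and 0.115 m and x of pot2_mid in the frame of chamber between -0.075 and 0.075 m and y of pot2_mid in the frame of chamber between -0.115 and 0.115 m and x of pot3_mid in the frame of chamber between -0.075 and 0.075 m and y of pot3_mid in the frame of chamber between -0.115 and 0.115 m and value of joint shutter below 0.006 m and x of fader_grip in the frame of mark between -0.004 and 0.004 m and velocity of joint fader between -0.005 and 0.005 m/s); the robot touches nothing.
It fails at once if the lamp is on (fader more than 12 mm up) while the shutter is open more than 12 mm (value of joint each of fader, shutter above 0.012 m).
It fails at once if a pot is dropped into the chamber (falls freely inside it faster than 0.6 m/s, a fall of about 18 mm) ((x of pot0_mid in the frame of chamber between -0.075 and 0.075 m and y of pot0_mid in the frame of chamber between -0.115 and 0.115 m and z of pot0_mid in the frame of chamber below 0.02 m and linear speed of pot0 above 0.6 m/s and contact force between pot0 and anything else below 0.01 N) or (x of pot1_mid in the frame of chamber between -0.075 and 0.075 m and y of pot1_mid in the frame of chamber between -0.115 and 0.115 m and z of pot1_mid in the frame of chamber below 0.02 m and linear speed of pot1 above 0.6 m/s and contact force between pot1 and anything else below 0.01 N) or (x of pot2_mid in the frame of chamber between -0.075 and 0.075 m and y of pot2_mid in the frame of chamber between -0.115 and 0.115 m and z of pot2_mid in the frame of chamber below 0.02 m and linear speed of pot2 above 0.6 m/s and contact force between pot2 and anything else below 0.01 N) or (x of pot3_mid in the frame of chamber between -0.075 and 0.075 m and y of pot3_mid in the frame of chamber between -0.115 and 0.115 m and z of pot3_mid in the frame of chamber below 0.02 m and linear speed of pot3 above 0.6 m/s and contact force between pot3 and anything else below 0.01 N)).
It fails at once if a bystander is moved by more than 40 mm (distance of any of varnish, water, jarlid, brush, sanding, gluestick, buttons from where it was at the start of the episode above 0.04 m).
Of pot0, pot1, pot2, pot3 only 2 to 4 are there at a start; the rules pass over those that are not, and their reading is None.
At some moment in a run one of pot0, pot1, pot2, pot3 may be knocked a few centimetres aside while the robot is not near it.
It also fails if it takes over 210 s, if anything falls off the work surface, if the arm or the gripper's body presses on something with over 40 N, if the wrist force passes 120 N, or if a joint passes its speed limit or range.

### The arm

A 6-joint arm with a two-finger parallel gripper is mounted at the origin on the work surface. World frame = base frame: x ahead of the robot, y to its left, z up, the work surface at z = 0. Lengths are in m, angles in rad, forces in N, time in s.
With the tool pointing down it reaches from about 0.425 to 0.95 m from the base axis. Payload 3.5 kg.
Tool frame: the origin (TCP) lies midway between the tips of the shut fingers; the grasp point (between the pads) lies ctrl.grasp_offset behind it (ctrl.grasp_offset is the distance from the TCP to the grasp point, in m); x points along the fingers, y is the direction in which the jaws open and shut, and the axes are right-handed (so a half turn about x gives the same grasp; the last joint's range is limited). The gripper opens to 85 mm and grips with 20 to 120 N. Pads are 22 mm wide; open, the fingers measure 114 mm over their backs; the gripper's body (76 mm by 85 mm) begins 54 mm behind the grasp point. The pads swing forward as they close: fully open they stand 13 mm farther back than shut.
Start: joints at [-1.441, 0.286, 1.577, -0, 1.279, -0.15], TCP at [0.186, -0.649, 0.231] pointing down, gripper open.
Joint ranges: [-2.77, 2.77], [-0.9, 2.22], [0.21, 2.48], [-1.53, 4.67], [0.24, 2.81], [-2.84, 2.84]. Speed limits (rad/s): [2.79, 2.79, 3.14, 3.14, 3.14, 3.14].

### API

Orientations are given as a unit quaternion [x, y, z, w].
In Python, from plant import readout, read_camera, sign_off, ctrl gives the robot as it stands.
- The arm moves only by the tool drive_tool, never from a script. Its argument "steps" is a list of rows, each a list of 5 numbers: the shift along the tool's x, y, z in cm, then the turn about the tool's x in degrees, then the opening, from 0 (shut) to 1 (fully open). A call has 1 to 10 rows; each row shifts and turns the commanded pose from where the row before left it, along the tool's axes as they then stand; what a row does not reach is not made up. A row lasts 1/10 s, in which the tool goes at most 50 mm and 8.59 degrees, less where a joint would pass 70% of its speed; a pose out of reach is approached as far as the arm can. A call is refused whole if a number of a shift passes 5 or a number of a turn 8.59, either way. A call with a gripper value outside its range is refused whole. The fingers move at their own pace and stop on an object; "force" is the grip in N (left out, the last holds). Time passes only in rows, so rows that do not move let the fingers close. It gives the time, the measured TCP pose, the force and the opening at its end, in the units of the state.
- readout.get_state(): the state, without advancing time (a new reading comes with each control period).
- read_camera(name): name is "scene" or "top" or "wrist"; returns a dict with "frame" (420x560x3 uint8, red, green, blue), "vertical_fov" (degrees; the focal length in pixels is half the picture's height over the tangent of half this angle, whatever the lens; pixels are square), "cx", "cy" (the principal point, pixels), "eye" and "orientation" of the camera in the world. Camera axes: x right, y up, looking along -z (the intrinsics and any distortion apply to the point x, -y, -z); pixel columns grow to the right and rows downward; lengths in m; the calibration is good to about 2 mm. The wrist camera is an equidistant fisheye: a pixel r from the principal point sees the ray r / f radians off the axis. A picture is of the moment at which its call begins. There is no depth.
- sign_off(): hands the job in, once; it reports no verdict.
The state is a dict: "time": time; "qpos": joint angles; "dq": joint speeds; "joint_efforts": joint torques, N m; "eef_pos": TCP position; "tcp_rot": TCP orientation; "contact_force": force on the tool from outside, world axes, zero at the start; "wrist_torque": the same for the moment, N m; "opening": opening from 0.0 (shut) to 1.0 (fully open).
Only numpy, scipy, OpenCV 4.12 (cv2) and the standard library are available. Lean on these libraries where they do the work, as an engineer would, in place of code of your own. Each camera call takes 0.05 s, during which the arm holds its last target. There are 200 camera calls.

## Working session

There is one attempt and no reset: what is moved stays moved. The work goes in short steps, Python scripts to look and compute and a tool call to move; the robot and the scene stay as the last step left them, time stands still between calls to the robot, and variables do not carry over. Pictures are saved under pics/ and viewed, about 12 in all and at most 16, crops included, and the job is handed in when it is done.

Besides the shell and the picture viewer there is one more tool, called after "Call:" in YAML: its name, and indented under it one key for each argument. drive_tool: Moves the arm, as the interface text tells. Its arguments: {"type":"object","properties":{"steps":{"type":"array","items":{"type":"array","items":{"type":"number"}}},"force":{"type":"number"}},"required":["steps"]}

```bash
ls; mkdir -p pics; python3 - <<'E'
from plant import readout, read_camera, ctrl
import cv2,numpy as np
s=readout.get_state(); print(s, ctrl.grasp_offset)
for n in("scene","top"):
    c=read_camera(n); print(n,{k:v for k,v in c.items() if k!="frame"})
    cv2.imwrite(f"pics/{n}0.png",cv2.resize(c["frame"][:,:,::-1],None,fx=1.4,fy=1.4,interpolation=cv2.INTER_CUBIC))
E
```

```text
pics
{'time': 0.0, 'qpos': array([-1.44099191e+00,  2.87168918e-01,  1.57817825e+00, -1.66487643e-05,
        1.27855305e+00, -1.49990010e-01]), 'dq': array([ 1.50392589e-03, -3.68199949e-04,  3.90185725e-05, -1.41521716e-03,
       -3.23735626e-04, -3.91058957e-04]), 'joint_efforts': array([ 9.33103024e-05, -4.05983198e+01, -2.92623585e+01, -1.02365630e-04,
        5.83448127e-03,  2.83833117e-06]), 'eef_pos': array([ 0.18635312, -0.64809347,  0.22994431]), 'tcp_rot': array([ 0.70020048,  0.09941739, -0.70019528,  0.09778567]), 'contact_force': array([-0.86840552, -0.48253983,  0.61708343]), 'wrist_torque': array([-0.01027012,  0.05127253,  0.02784819]), 'opening': 1.0038396255839677} 0.0187
scene {'vertical_fov': 54.39741095090318, 'cx': 279.83330823228965, 'cy': 208.2989040225616, 'eye': array([1.09815201, 0.28184235, 0.91916357]), 'orientation': array([0.17533233, 0.27972346, 0.80490833, 0.49308817])}
top {'vertical_fov': 54.933850717813584, 'cx': 280.0462334875998, 'cy': 203.0493513524826, 'eye': array([0.22607982, 0.01692332, 1.41785639]), 'orientation': array([-0.07622753,  0.07671104,  0.71235625, -0.6934359 ])}
```

View pics/scene0.png

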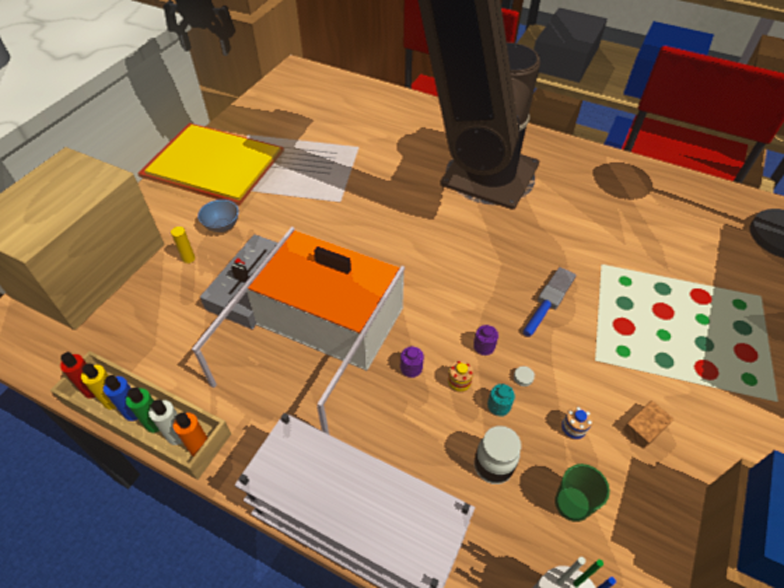

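View pics/top0.png

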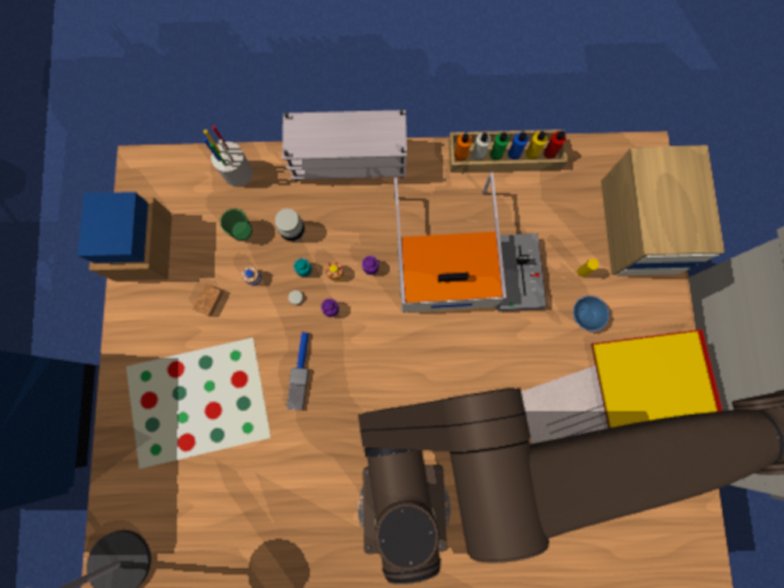

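The scene shows two real pots: yellow bands with red dots (pot3, scene 460,376 / top 334,270) and blue/white (pot1, scene 577,423 / top 251,275). The purple ones (top 371,265 and 330,308) and the turquoise one (top 303,267) are look-alikes. There is a jar lid at top 296,297. I'll enlarge to measure.

```bash
cat > h.py <<'E'
from plant import readout, read_camera, ctrl
import cv2,numpy as np
from scipy.spatial.transform import Rotation as R
def ray(c,u,v,fish=False):
    f=210/np.tan(np.radians(c["vertical_fov"])/2)
    x,y=(u-c["cx"])/f,(v-c["cy"])/f
    if fish:
        r=np.hypot(x,y); k=np.sin(r)/r if r>1e-9 else 1; d=np.array([x*k,-y*k,-np.cos(r)])
    else: d=np.array([x,-y,-1.])
    return R.from_quat(c["orientation"]).apply(d)
def onz(c,u,v,z,fish=False):
    d=ray(c,u,v,fish); e=c["eye"]; return e+d*(z-e[2])/d[2]
def proj(c,p,fish=False):
    f=210/np.tan(np.radians(c["vertical_fov"])/2)
    q=R.from_quat(c["orientation"]).inv().apply(np.asarray(p)-c["eye"]); x,y,z=q[0],-q[1],-q[2]
    if fish:
        r=np.hypot(x,y); t=np.arctan2(r,z); return np.array([c["cx"]+f*t*x/r,c["cy"]+f*t*y/r])
    return np.array([c["cx"]+f*x/z,c["cy"]+f*y/z])
def crop(c,u0,v0,w,h,s,name):
    im=c["frame"][v0:v0+h,u0:u0+w,::-1]
    cv2.imwrite(f"pics/{name}.png",cv2.resize(im,None,fx=s,fy=s,interpolation=cv2.INTER_CUBIC))
def st():
    s=readout.get_state(); r=R.from_quat(s["tcp_rot"]); m=r.as_matrix()
    print("t %.2f"%s["time"],"pos",s["eef_pos"].round(4),"F",s["contact_force"].round(2),"op %.3f"%s["opening"],"\nX",m[:,0].round(3),"Y",m[:,1].round(3),"Z",m[:,2].round(3),"q",s["qpos"].round(2)); return s,m
E
python3 - <<'E'
from h import *
c=read_camera("top"); crop(c,270,120,130,105,6,"top1")
c=read_camera("scene"); crop(c,130,155,165,120,4.8,"scene1")
c=read_camera("scene"); crop(c,270,215,200,140,4,"scene2")
E
```

```text
(no output)
```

View pics/top1.png

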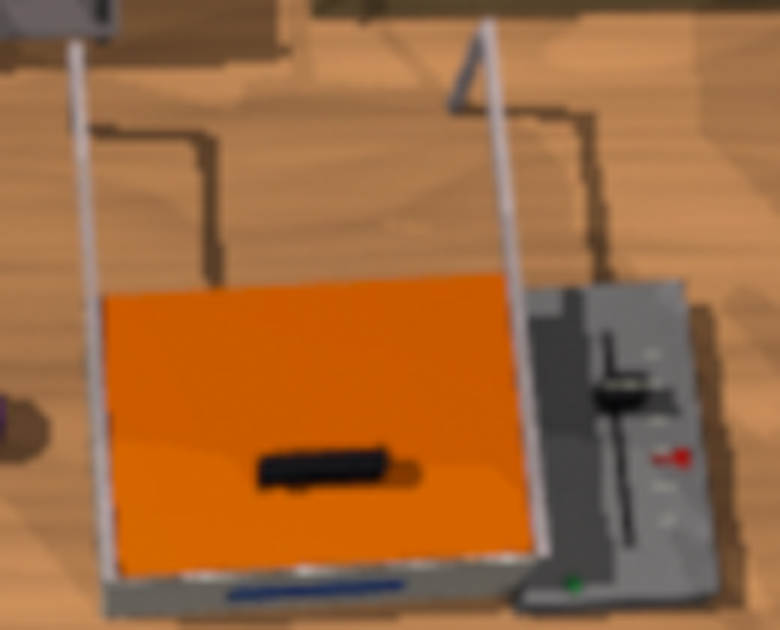

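View pics/scene1.png

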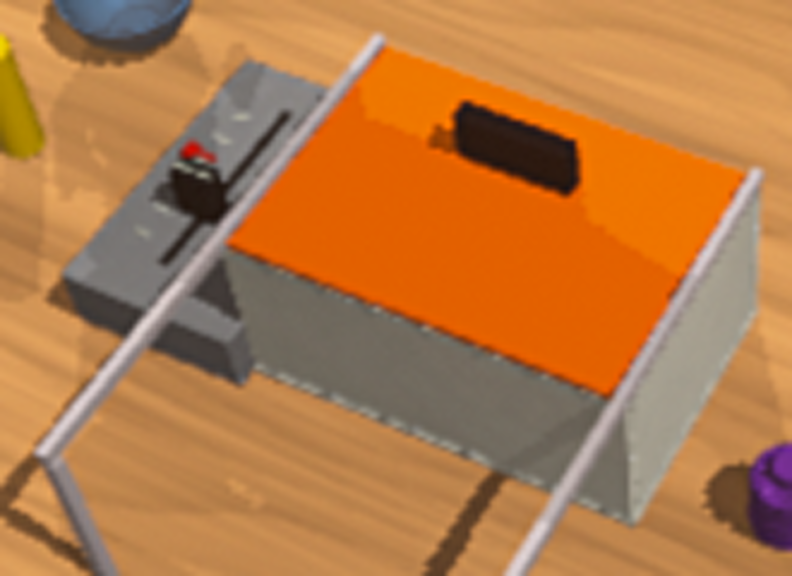

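View pics/scene2.png

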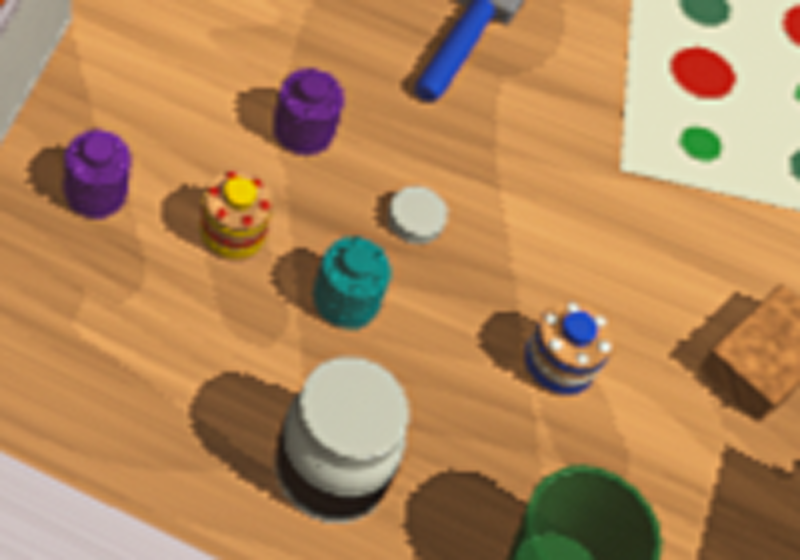

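```bash
python3 - <<'E'
from h import *
T=read_camera("top");S=read_camera("scene")
t=lambda u,v,z:onz(T,270+(u+.5)/6-.5,120+(v+.5)/6-.5,z)[:2].round(4)
s=lambda u,v,z:onz(S,130+(u+.5)/4.8-.5,155+(v+.5)/4.8-.5,z)[:2].round(4)
s2=lambda u,v,z:onz(S,270+(u+.5)/4-.5,215+(v+.5)/4-.5,z)[:2].round(4)
print("top corners NL NR FL FR");C=[t(118,577,.121),t(535,552,.121),t(105,297,.121),t(503,272,.121)];print(*C,np.mean(C,0))
print("scene");C=[s(748,175,.121),s(382,45,.121),s(612,395,.121),s(228,243,.121)];print(*C,np.mean(C,0))
print("rail ends far",t(76,42,.13),t(488,22,.13),s(45,452,.13),"near",s(378,38,.13),s(756,172,.13),t(112,577,.13),t(543,552,.13))
print("grip top ends",t(258,470,.155),t(386,455,.155),s(460,103,.155),s(574,142,.155))
print("fader top",t(622,385,.081),s(195,168,.081))
print("mark stem/head",t(656,459,.0465),t(683,457,.0465),s(190,150,.0465))
print("track ends",t(607,335,.045),t(630,545,.045),s(288,113,.045),s(163,262,.045))
print("deck",t(682,283,.045),t(718,592,.045))
print("pot3",s2(240,190,.054)); print("pot1",s2(580,327,.054)); print("purp",s2(97,148,.054),s2(315,85,.054),"turq",s2(357,258,.054),"lid",s2(418,212,.014),"varn",s2(355,398,.09),"brush",s2(428,92,.02))
for nm,u,v in(("p3",334,270),("p1",251,275),("purA",371,264),("purB",330,307),("turq",303,266),("lid",296,297)): print(nm,onz(T,u/1.4,v/1.4,.045)[:2].round(3))
E
```

```text
top corners NL NR FL FR
[ 0.4683 -0.0167] [ 0.476  -0.2444] [ 0.6274 -0.0145] [ 0.6359 -0.2374] [ 0.5519  -0.12825]
scene
[ 0.4711 -0.0142] [ 0.4786 -0.2428] [ 0.6302 -0.01  ] [ 0.6374 -0.2349] [ 0.554325 -0.125475]
rail ends far [ 0.776  -0.0024] [ 0.7817 -0.2369] [ 0.7872 -0.2307] near [ 0.482  -0.2419] [ 0.4743 -0.008 ] [ 0.4667 -0.0132] [ 0.4742 -0.2469]
grip top ends [ 0.5181 -0.0925] [ 0.5245 -0.1614] [ 0.5224 -0.1601] [ 0.5189 -0.0925]
fader top [ 0.5793 -0.3087] [ 0.5781 -0.3096]
mark stem/head [ 0.5435 -0.3334] [ 0.5442 -0.3492] [ 0.5464 -0.3451]
track ends [ 0.6195 -0.3109] [ 0.4933 -0.3148] [ 0.4941 -0.3117] [ 0.6218 -0.3086]
deck [ 0.6502 -0.3576] [ 0.4644 -0.3632]
pot3 [0.5755 0.1599]
pot1 [0.5707 0.3706]
purp [0.5881 0.0687] [0.4811 0.1728] turq [0.5871 0.24  ] lid [0.5147 0.2613] varn [0.6891 0.27  ] brush [0.4277 0.2377]
p3 [0.569 0.156]
p1 [0.562 0.363]
purA [0.582 0.063]
purB [0.475 0.166]
turq [0.581 0.234]
lid [0.503 0.25 ]
```

```bash
cat >> h.py <<'E'
YAW=.034; CH=np.array([.553,-.127,.115])
def ch(x,y,z=0): # chamber frame -> world
    c,s=np.cos(YAW),np.sin(YAW); return CH+np.array([c*x-s*y,s*x+c*y,z])
def go(p):
    s,m=st(); print("target",np.round(p,4),"tool cm",(m.T@(np.asarray(p)-s["eef_pos"])*100).round(2))
    a=np.degrees(np.arctan2(m[1,1],m[0,1])); print("toolY yaw deg %.2f"%a,"chamber y at %.2f"%(90+np.degrees(YAW)))
E
python3 - <<'E'
from h import *
go([.615,-.309,.17])
E
```

```text
t 0.35 pos [ 0.1864 -0.6486  0.231 ] F [-0.14 -0.15  0.61] op 1.000 
X [-0.  0. -1.] Y [ 0.276 -0.961 -0.   ] Z [-0.961 -0.276 -0.   ] q [-1.44  0.29  1.58 -0.    1.28 -0.15]
target [ 0.615 -0.309  0.17 ] tool cm [  6.12 -20.8  -50.57]
toolY yaw deg -73.97 chamber y at 91.95
```

Call:
drive_tool:
  steps:
    - [0, 0, 0, 7.04, 0]
    - [0, 0, 0, 7.04, 0]
    - [0, -2.9, -4, 0, 0]
    - [0, -2.9, -4, 0, 0]
    - [0, -2.9, -4, 0, 0]
    - [0, -2.9, -4, 0, 0]
    - [0, -2.9, -4, 0, 0]
    - [0, -2.9, -4, 0, 0]
    - [0, -2.9, -4, 0, 0]
    - [0, -2.9, -4, 0, 0]

```text
time: 1.35
eef_pos: [0.4997, -0.4045, 0.2316]
tcp_rot: [0.707, 0.012, -0.707, 0.012]
contact_force: [0.3, -0.3, -0.9]
opening: -0.005
```

Call:
drive_tool:
  steps:
    - [0, -2.9, -4, 0, 0]
    - [0, -2.9, -4, 0, 0]
    - [0, 0, 0, 0, 0]
    - [0, 0, 0, 0, 0]
    - [0, 0, 0, 0, 0]

```text
time: 1.85
eef_pos: [0.5757, -0.3459, 0.2312]
tcp_rot: [-0.707, -0.012, 0.707, -0.012]
contact_force: [0.4, -0.1, 0.3]
opening: 0.0
```

```bash
python3 - <<'E'
from h import *
go([.615,-.309,.17])
c=read_camera("wrist"); print({k:v for k,v in c.items() if k!="frame"}); crop(c,0,0,560,420,1.4,"w0")
E
```

```text
t 1.85 pos [ 0.5757 -0.3459  0.2312] F [ 0.39 -0.13  0.27] op 0.000 
X [-0.001 -0.    -1.   ] Y [ 0.033 -0.999  0.   ] Z [-0.999 -0.033  0.001] q [-0.69  0.28  1.59 -0.    1.28  0.85]
target [ 0.615 -0.309  0.17 ] tool cm [ 6.12 -3.56 -4.05]
toolY yaw deg -88.09 chamber y at 91.95
{'vertical_fov': 65.70646984690485, 'cx': 272.7512335559567, 'cy': 207.76931871006866, 'eye': array([ 0.64120953, -0.34229532,  0.3722954 ]), 'orientation': array([-0.09572118,  0.0920134 , -0.68912286,  0.71237677])}
```

View pics/w0.png

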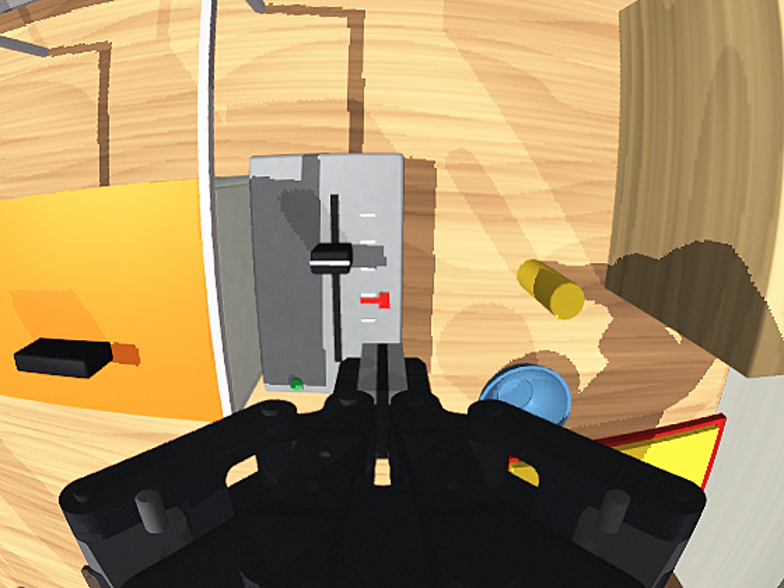

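The wrist view shows the cap's white line at (331,263), the mark's stem at (368,300), track ends at (334,196) and (338,360), and the grip top at about (52,357).

```bash
python3 - <<'E'
from h import *
c=read_camera("wrist")
def w(u,v,z):
    p=onz(c,u/1.4,v/1.4,z,True); d=p-CH; cs,s=np.cos(YAW),np.sin(YAW)
    print(p.round(4),"ch",(np.array([cs*d[0]+s*d[1],-s*d[0]+cs*d[1]])*1000).round(1))
for a in[(331,263,.081),(368,300,.0465),(334,196,.045),(338,360,.045),(403,155,.045),(399,388,.045),(62,343,.155)]: w(*a)
E
```

```text
[ 0.5794 -0.3116  0.081 ] ch [  20.1 -185.4]
[ 0.5447 -0.3358  0.0465] ch [ -15.4 -208.4]
[ 0.6211 -0.3093  0.045 ] ch [  61.9 -184.5]
[ 0.4943 -0.3133  0.045 ] ch [ -65.  -184.2]
[ 0.652  -0.3577  0.045 ] ch [  91.1 -233.9]
[ 0.4712 -0.3623  0.045 ] ch [ -89.8 -232.4]
[ 0.5416 -0.1468  0.155 ] ch [-12.  -19.4]
```

```bash
python3 - <<'E'
from h import *
go(ch(.05,-.185,-.058))
E
```

```text
t 1.95 pos [ 0.5753 -0.3465  0.2313] F [-0.39  0.33  0.25] op 0.001 
X [-0. -0. -1.] Y [ 0.032 -0.999  0.   ] Z [-0.999 -0.032  0.   ] q [-0.69  0.28  1.59 -0.    1.28  0.85]
target [ 0.6093 -0.3102  0.057 ] tool cm [17.43 -3.52 -3.51]
toolY yaw deg -88.16 chamber y at 91.95
```

Call:
drive_tool:
  steps:
    - [0, -3.5, -3.5, 0.2, 0]
    - [4, 0, 0, 0, 0]
    - [4, 0, 0, 0, 0]
    - [4, 0, 0, 0, 0]
    - [4, 0, 0, 0, 0]
    - [1.4, 0, 0, 0, 0]
    - [0, 0, 0, 0, 0]
    - [0, 0, 0, 0, 0]

```text
time: 2.75
eef_pos: [0.6109, -0.3105, 0.0593]
tcp_rot: [0.708, 0.01, -0.706, 0.011]
contact_force: [0.4, -0.4, 0.1]
opening: 0.001
```

Call:
drive_tool:
  steps:
    - [0, 0, 0.8, 0, 0]
    - [0, 0, 1, 0, 0]
    - [0, 0, 1, 0, 0]
    - [0, 0, 1, 0, 0]
    - [0, 0, 1, 0, 0]
    - [0, 0, 1, 0, 0]
    - [0, 0, 1, 0, 0]
    - [0, 0, 0.8, 0, 0]
    - [0, 0, 0, 0, 0]

```text
time: 3.65
eef_pos: [0.5324, -0.311, 0.0567]
tcp_rot: [-0.706, -0.011, 0.708, -0.01]
contact_force: [-0.0, -0.7, 0.4]
opening: 0.0
```

Call:
drive_tool:
  steps:
    - [0, 0, 0.3, 0, 0]
    - [0, 0, 0.3, 0, 0]
    - [0, 0, 0, 0, 0]

```text
time: 3.95
eef_pos: [0.5279, -0.3112, 0.0568]
tcp_rot: [-0.707, -0.011, 0.707, -0.011]
contact_force: [0.3, 0.2, 0.2]
opening: 0.001
```

Call:
drive_tool:
  steps:
    - [0, 0, 0.3, 0, 0]
    - [0, 0, 0.2, 0, 0]
    - [0, 0, 0, 0, 0]

```text
time: 4.25
eef_pos: [0.5275, -0.3113, 0.0571]
tcp_rot: [0.711, 0.009, -0.703, 0.011]
contact_force: [16.0, 0.0, -9.7]
opening: 0.002
```

```bash
python3 - <<'E'
from h import *
st()
c=read_camera("scene"); crop(c,130,155,110,90,7,"scene3")
E
```

```text
t 4.25 pos [ 0.5275 -0.3113  0.0571] F [15.97  0.02 -9.71] op 0.002 
X [ 0.012 -0.001 -1.   ] Y [ 0.028 -1.     0.002] Z [-1.    -0.028 -0.012] q [-0.7   0.34  1.85  0.01  0.94  0.84]
```

View pics/scene3.png

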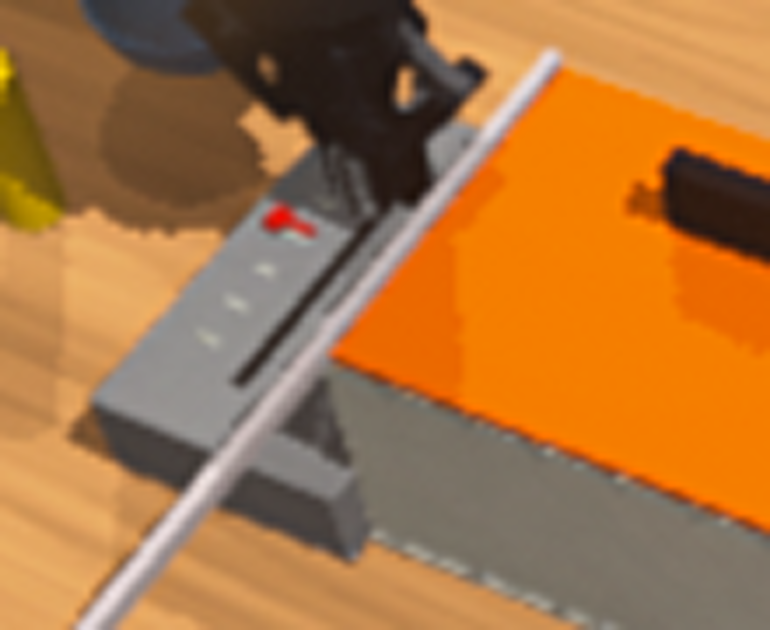

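Call:
drive_tool:
  steps:
    - [0, 0, -1.2, 0, 0]
    - [-4, 0, 0, 0, 0]
    - [-4, 0, 0, 0, 0]
    - [-4, 0, 0, 0, 0]
    - [-2.5, 0, 0, 0, 0]
    - [0, -4.5, 0.9, 0, 0]
    - [0, -4.5, 0.9, 0, 0]
    - [0, -4.5, 0.9, 0, 0]
    - [0, -4.5, 0.9, 0, 0]
    - [0, 0, 0, 0, 0]

```text
time: 5.3
eef_pos: [0.4918, -0.1283, 0.2018]
tcp_rot: [-0.706, -0.013, 0.708, -0.012]
contact_force: [0.7, 0.1, 0.8]
opening: -0.001
```

```bash
python3 - <<'E'
from h import *
go(ch(-.060,0,.021))
E
```

```text
t 5.30 pos [ 0.4918 -0.1283  0.2018] F [0.68 0.05 0.84] op -0.001 
X [-0.003  0.002 -1.   ] Y [ 0.035 -0.999 -0.002] Z [-0.999 -0.035  0.003] q [-0.46 -0.06  2.01  0.    1.19  1.08]
target [ 0.493 -0.129  0.136] tool cm [ 6.58  0.1  -0.14]
toolY yaw deg -87.97 chamber y at 91.95
```

Call:
drive_tool:
  steps:
    - [3.3, 0, 0, 0, 0]
    - [3.2, 0, 0, 0, 0]
    - [0, 0, 0, 0, 0]
    - [0, 0, -0.8, 0, 0]
    - [0, 0, -1.5, 0, 0]
    - [0, 0, -1.5, 0, 0]
    - [0, 0, -1.5, 0, 0]
    - [0, 0, -1.5, 0, 0]
    - [0, 0, -1.5, 0, 0]
    - [0, 0, -1.5, 0, 0]

```text
time: 6.3
eef_pos: [0.5928, -0.1303, 0.139]
tcp_rot: [-0.707, -0.011, 0.707, -0.011]
contact_force: [-3.9, 0.5, -1.4]
opening: -0.002
```

Call:
drive_tool:
  steps:
    - [0, 0, -1.5, 0, 0]
    - [0, 0, -1.5, 0, 0]
    - [0, 0, -1.5, 0, 0]
    - [0, 0, -1, 0, 0]
    - [0, 0, -0.8, 0, 0]
    - [0, 0, 0, 0, 0]

```text
time: 6.9
eef_pos: [0.6564, -0.1281, 0.1388]
tcp_rot: [0.708, 0.01, -0.706, 0.011]
contact_force: [-0.4, 0.2, -0.7]
opening: -0.001
```

Call:
drive_tool:
  steps:
    - [0, 0, -0.3, 0, 0]
    - [0, 0, -0.3, 0, 0]
    - [0, 0, -0.2, 0, 0]
    - [0, 0, 0, 0, 0]

```text
time: 7.3
eef_pos: [0.66, -0.1277, 0.1379]
tcp_rot: [-0.704, -0.011, 0.71, -0.011]
contact_force: [-10.7, 0.4, 6.6]
opening: 0.004
```

Call:
drive_tool:
  steps:
    - [0, 0, 1, 0, 0]
    - [-4, 0, 0, 0, 0]
    - [-4, 0, 0, 0, 0]
    - [-3, 0, 0, 0, 0.7]
    - [0, -4.5, 1, 0, 0.7]
    - [0, -4.5, 1, 0, 0.7]
    - [0, -4.5, 1, 0, 0.7]
    - [0, -4.5, 1, 0, 0.7]
    - [0, -4.5, 1, 0, 0.7]
    - [0, -4.5, 1, 0, 0.7]

```text
time: 8.3
eef_pos: [0.5836, 0.142, 0.2475]
tcp_rot: [0.708, 0.011, -0.706, 0.01]
contact_force: [0.7, -1.2, 0.4]
opening: 0.701
```

Call:
drive_tool:
  steps:
    - [0, -2, 0, 0, 0.7]
    - [0, 0, 0, 0, 0.7]
    - [0, 0, 0, 0, 0.7]

```text
time: 8.6
eef_pos: [0.5837, 0.1603, 0.2473]
tcp_rot: [0.707, 0.011, -0.707, 0.011]
contact_force: [-0.5, 0.7, -1.0]
opening: 0.701
```

```bash
python3 - <<'E'
from h import *
go([.572,.158,.011])
c=read_camera("wrist"); crop(c,0,0,560,420,1.4,"w1")
E
```

```text
t 8.60 pos [0.5837 0.1603 0.2473] F [-0.49  0.67 -0.96] op 0.701 
X [ 0.001 -0.    -1.   ] Y [ 0.032 -1.     0.   ] Z [-1.    -0.032 -0.001] q [ 0.1   0.12  1.74 -0.    1.28  1.64]
target [0.572 0.158 0.011] tool cm [23.63  0.19  1.2 ]
toolY yaw deg -88.19 chamber y at 91.95
```

View pics/w1.png

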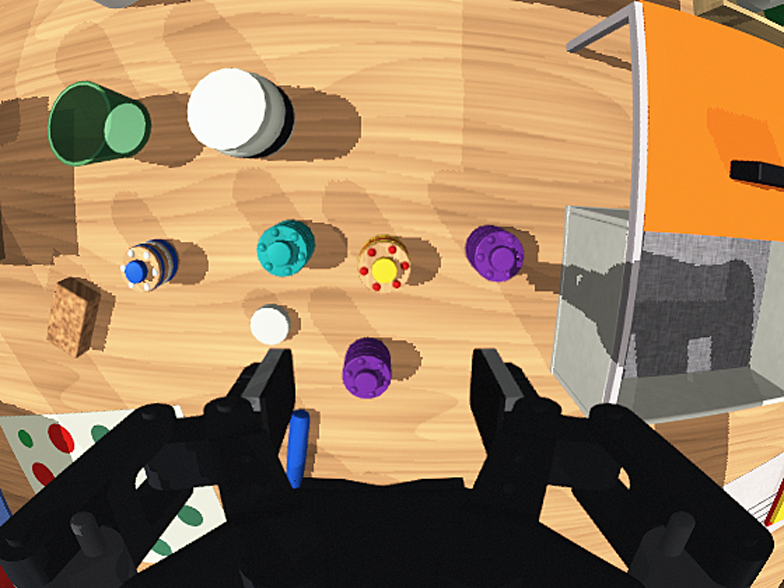

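The wrist view confirms the shutter is open and the felt is visible. pot3's knob (yellow, red dots) is at (385,271) and pot1's (blue, white dots) at (135,270). No other real pots are in view.

```bash
python3 - <<'E'
from h import *
c=read_camera("wrist")
for n,u,v,z in(("p3",385,271,.054),("p1",135,270,.054),("pA",503,257,.054),("pB",369,380,.054),("tq",283,253,.054),("lid",269,325,.014)): print(n,onz(c,u/1.4,v/1.4,z,True).round(4))
p=onz(c,385/1.4,271/1.4,.054,True); p[2]=.011; go(p)
E
```

```text
p3 [0.574 0.158 0.054]
p1 [0.5704 0.3664 0.054 ]
pA [0.5881 0.068  0.054 ]
pB [0.4829 0.1681 0.054 ]
tq [0.5859 0.2357 0.054 ]
lid [0.5131 0.259  0.014 ]
t 8.70 pos [0.584  0.1592 0.2473] F [ 0.48 -0.24  0.  ] op 0.696 
X [ 0.001 -0.    -1.   ] Y [ 0.029 -1.     0.   ] Z [-1.    -0.029 -0.001] q [ 0.1   0.12  1.74 -0.    1.28  1.64]
target [0.574 0.158 0.011] tool cm [23.63  0.09  1.01]
toolY yaw deg -88.32 chamber y at 91.95
```

Call:
drive_tool:
  steps:
    - [4.5, 0.1, 1, 0, 0.75]
    - [4.5, 0, 0, 0, 0.75]
    - [4.5, 0, 0, 0, 0.75]
    - [4.5, 0, 0, 0, 0.75]
    - [4, 0, 0, 0, 0.75]
    - [1.6, 0, 0, 0, 0.75]
    - [0, 0, 0, 0, 0.75]
    - [0, 0, 0, 0, 0.75]

```text
time: 9.5
eef_pos: [0.5754, 0.1585, 0.0129]
tcp_rot: [0.708, 0.011, -0.706, 0.01]
contact_force: [0.6, -0.1, -0.2]
opening: 0.751
```

Call:
drive_tool:
  steps:
    - [0, 0, 0, 0, 0.3]
    - [0, 0, 0, 0, 0.3]
    - [0, 0, 0, 0, 0.3]
    - [0, 0, 0, 0, 0.3]
    - [0, 0, 0, 0, 0.3]
  force: 30

```text
time: 10.0
eef_pos: [0.5762, 0.1592, 0.0144]
tcp_rot: [0.709, 0.011, -0.705, 0.011]
contact_force: [-0.5, -0.4, 6.3]
opening: 0.482
```

Call:
drive_tool:
  steps:
    - [-2, 0, 0, 0, 0.3]
    - [-4, 0, 0, 0, 0.3]
    - [-4, 0, 0, 0, 0.3]
    - [-4, 0, 0, 0, 0.3]
    - [-4.5, 0, 0, 0, 0.3]
    - [0, 0, 0, 0, 0.3]
    - [0, 0, 0, 0, 0.3]

```text
time: 10.7
eef_pos: [0.5744, 0.1592, 0.1985]
tcp_rot: [0.708, 0.011, -0.706, 0.011]
contact_force: [0.0, -0.2, -0.7]
opening: 0.48
```

```bash
python3 - <<'E'
from h import *
go(ch(0,.052,-.04))
E
```

```text
t 10.70 pos [0.5744 0.1592 0.1985] F [ 0.03 -0.19 -0.75] op 0.480 
X [ 0.004  0.    -1.   ] Y [ 0.031 -1.    -0.   ] Z [-1.    -0.031 -0.004] q [0.1  0.14 1.81 0.   1.19 1.64]
target [ 0.5512 -0.075   0.075 ] tool cm [12.33 23.35  3.09]
toolY yaw deg -88.24 chamber y at 91.95
```

Call:
drive_tool:
  steps:
    - [0, 4, 0.6, 0, 0.3]
    - [0, 4, 0.6, 0, 0.3]
    - [0, 4, 0.6, 0, 0.3]
    - [0, 4, 0.6, 0, 0.3]
    - [0, 4, 0.6, 0, 0.3]
    - [0, 3.3, 0.1, 0, 0.3]
    - [0, 0, 0, 0, 0.3]
    - [3, 0, 0, 0, 0.3]
    - [3, 0, 0, 0, 0.3]
    - [0, 0, 0, 0, 0.3]

```text
time: 11.7
eef_pos: [0.5453, -0.0727, 0.1297]
tcp_rot: [-0.703, -0.013, 0.711, -0.009]
contact_force: [-1.1, 0.2, -1.5]
opening: 0.482
```

```bash
python3 - <<'E'
from h import *
go(ch(0,.052,-.04))
E
```

```text
t 11.70 pos [ 0.5453 -0.0727  0.1297] F [-1.1   0.19 -1.53] op 0.482 
X [-0.013  0.005 -1.   ] Y [ 0.031 -1.    -0.005] Z [-0.999 -0.031  0.013] q [-0.32  0.13  1.96  0.    1.07  1.22]
target [ 0.5512 -0.075   0.075 ] tool cm [ 5.46  0.28 -0.65]
toolY yaw deg -88.23 chamber y at 91.95
```

Call:
drive_tool:
  steps:
    - [2, 0.2, -0.5, 0, 0.3]
    - [2, 0, 0, 0, 0.3]
    - [1.5, 0, 0, 0, 0.3]
    - [0, 0, 0, 0, 0.3]
    - [0, 0, 0, 0, 0.3]

```text
time: 12.2
eef_pos: [0.5551, -0.0764, 0.0816]
tcp_rot: [-0.707, -0.011, 0.707, -0.011]
contact_force: [0.7, 0.9, -0.5]
opening: 0.482
```

Call:
drive_tool:
  steps:
    - [0.3, 0, 0, 0, 0.3]
    - [0, 0, 0, 0, 0.3]

```text
time: 12.4
eef_pos: [0.5555, -0.0768, 0.0792]
tcp_rot: [0.708, 0.011, -0.707, 0.011]
contact_force: [0.2, 0.4, -0.8]
opening: 0.479
```

Call:
drive_tool:
  steps:
    - [0.4, 0, 0, 0, 0.3]
    - [0.4, 0, 0, 0, 0.3]
    - [0, 0, 0, 0, 0.3]

```text
time: 12.7
eef_pos: [0.5544, -0.0765, 0.0696]
tcp_rot: [-0.707, -0.011, 0.707, -0.011]
contact_force: [0.5, 0.1, -1.3]
opening: 0.483
```

Call:
drive_tool:
  steps:
    - [0.3, 0, 0, 0, 0.3]
    - [0.2, 0, 0, 0, 0.3]
    - [0, 0, 0, 0, 0.3]

```text
time: 13.0
eef_pos: [0.5547, -0.0766, 0.0649]
tcp_rot: [-0.707, -0.011, 0.707, -0.011]
contact_force: [-0.4, 0.0, -0.4]
opening: 0.485
```

Call:
drive_tool:
  steps:
    - [0.3, 0, 0, 0, 0.3]
    - [0.2, 0, 0, 0, 0.3]
    - [0, 0, 0, 0, 0.3]

```text
time: 13.3
eef_pos: [0.5547, -0.0766, 0.0599]
tcp_rot: [-0.707, -0.011, 0.707, -0.011]
contact_force: [0.5, 0.1, -0.6]
opening: 0.48
```

Call:
drive_tool:
  steps:
    - [0.3, 0, 0, 0, 0.3]
    - [0.2, 0, 0, 0, 0.3]
    - [0, 0, 0, 0, 0.3]

```text
time: 13.6
eef_pos: [0.5553, -0.0768, 0.057]
tcp_rot: [-0.707, -0.011, 0.707, -0.011]
contact_force: [-4.0, 0.5, 7.7]
opening: 0.48
```

Call:
drive_tool:
  steps:
    - [0.2, 0, 0, 0, 0.3]
    - [0.2, 0, 0, 0, 0.3]
    - [0, 0, 0, 0, 0.3]

```text
time: 13.9
eef_pos: [0.5554, -0.0768, 0.0569]
tcp_rot: [-0.706, -0.011, 0.708, -0.011]
contact_force: [-13.8, 2.9, 27.3]
opening: 0.48
```

Call:
drive_tool:
  steps:
    - [0.2, 0, 0, 0, 0.3]
    - [0.1, 0, 0, 0, 0.3]
    - [0, 0, 0, 0, 0.3]

```text
time: 14.2
eef_pos: [0.5555, -0.0768, 0.0568]
tcp_rot: [-0.705, -0.011, 0.709, -0.011]
contact_force: [-21.5, 5.7, 42.8]
opening: 0.482
```

Call:
drive_tool:
  steps:
    - [-0.3, 0, 0, 0, 0.3]
    - [-0.3, 0, 0, 0, 0.3]
    - [0, 0, 0, 0, 0.3]

```text
time: 14.5
eef_pos: [0.5559, -0.0769, 0.0569]
tcp_rot: [0.708, 0.011, -0.707, 0.011]
contact_force: [-4.6, 1.6, 12.2]
opening: 0.482
```

Call:
drive_tool:
  steps:
    - [0, 0, 0, 0, 0.68]
    - [0, 0, 0, 0, 0.68]
    - [0, 0, 0, 0, 0.68]
    - [-3, 0, 0, 0, 0.68]
    - [-4, 0, 0, 0, 0.68]
    - [-4, 0, 0, 0, 0.68]
    - [-4, 0, 0, 0, 0.68]
    - [-3, 0, 0, 0, 0.68]
    - [0, 0, 0, 0, 0.68]
    - [0, 0, 0, 0, 0.68]

```text
time: 15.5
eef_pos: [0.5551, -0.0767, 0.2345]
tcp_rot: [0.707, 0.011, -0.707, 0.011]
contact_force: [-0.7, 0.4, -0.3]
opening: 0.68
```

```bash
python3 - <<'E'
from h import *
go([.570,.366,.24])
c=read_camera("top"); crop(c,150,110,240,180,3.2,"top2")
E
```

```text
t 15.50 pos [ 0.5551 -0.0767  0.2345] F [-0.72  0.43 -0.32] op 0.680 
X [ 0.001 -0.    -1.   ] Y [ 0.031 -1.     0.   ] Z [-1.    -0.031 -0.001] q [-0.32  0.03  1.86  0.    1.25  1.22]
target [0.57  0.366 0.24 ] tool cm [ -0.56 -44.21  -2.84]
toolY yaw deg -88.25 chamber y at 91.95
```

View pics/top2.png

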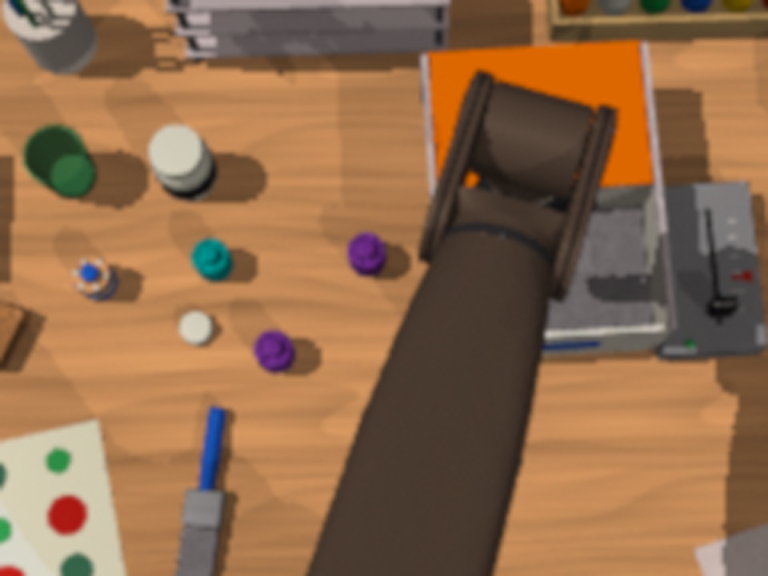

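The top view shows pot1 still in place at (90,275), the fader at its near end and the shutter open. Next I go above pot1.

Call:
drive_tool:
  steps:
    - [0, -4.5, -0.3, 0, 0.75]
    - [0, -4.5, -0.3, 0, 0.75]
    - [0, -4.5, -0.3, 0, 0.75]
    - [0, -4.5, -0.3, 0, 0.75]
    - [0, -4.5, -0.3, 0, 0.75]
    - [0, -4.5, -0.3, 0, 0.75]
    - [0, -4.5, -0.3, 0, 0.75]
    - [0, -4.5, -0.3, 0, 0.75]
    - [0, -4.5, -0.3, 0, 0.75]
    - [0, -3, 0, 0, 0.75]

```text
time: 16.55
eef_pos: [0.5672, 0.3613, 0.2308]
tcp_rot: [-0.705, -0.011, 0.709, -0.012]
contact_force: [-0.0, 0.4, -0.5]
opening: 0.753
```

Call:
drive_tool:
  steps:
    - [0, 0, 0, 0, 0.75]
    - [0, 0, 0, 0, 0.75]

```text
time: 16.75
eef_pos: [0.5675, 0.3589, 0.2313]
tcp_rot: [-0.706, -0.01, 0.708, -0.012]
contact_force: [-0.0, -0.4, 0.1]
opening: 0.756
```

```bash
python3 - <<'E'
from h import *
go([.570,.366,.011])
c=read_camera("wrist"); crop(c,160,110,280,210,2.8,"w2")
E
```

```text
t 16.75 pos [0.5675 0.3589 0.2313] F [-0.   -0.44  0.12] op 0.756 
X [-0.004 -0.002 -1.   ] Y [ 0.032 -0.999  0.002] Z [-0.999 -0.032  0.004] q [ 0.41  0.28  1.58 -0.    1.28  1.95]
target [0.57  0.366 0.011] tool cm [22.03 -0.75 -0.36]
toolY yaw deg -88.17 chamber y at 91.95
```

View pics/w2.png

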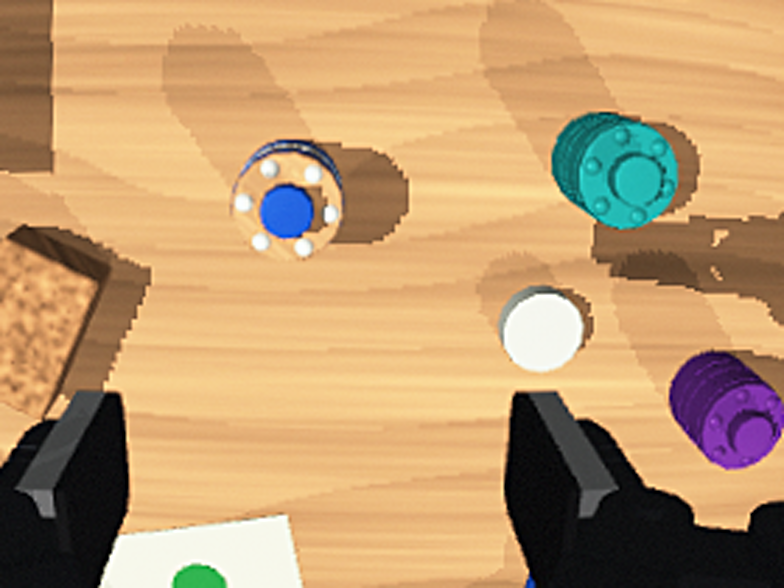

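pot1's knob is at crop (287,211).

```bash
python3 - <<'E'
from h import *
c=read_camera("wrist"); k=lambda u,v,z:onz(c,160+(u+.5)/2.8-.5,110+(v+.5)/2.8-.5,z,True)
p=k(287,211,.054);p[2]=.011;print(k(60,300,.028),k(543,330,.014)); go(p)
E
```

```text
[0.52498217 0.46195897 0.028     ] [0.51336802 0.2607734  0.014     ]
t 16.85 pos [0.5683 0.3577 0.2326] F [-0.85 -0.29  0.45] op 0.747 
X [-0.003 -0.002 -1.   ] Y [ 0.03  -1.     0.001] Z [-1.    -0.03   0.003] q [ 0.41  0.28  1.58 -0.    1.28  1.95]
target [0.5692 0.3696 0.011 ] tool cm [22.16 -1.21 -0.18]
toolY yaw deg -88.30 chamber y at 91.95
```

Call:
drive_tool:
  steps:
    - [4.5, -1.1, -0.2, 0, 0.75]
    - [4.5, 0, 0, 0, 0.75]
    - [4.5, 0, 0, 0, 0.75]
    - [4.5, 0, 0, 0, 0.75]
    - [3, 0, 0, 0, 0.75]
    - [1, 0, 0, 0, 0.75]
    - [0, 0, 0, 0, 0.75]
    - [0, 0, 0, 0, 0.75]

```text
time: 17.65
eef_pos: [0.572, 0.37, 0.0164]
tcp_rot: [0.708, 0.011, -0.706, 0.01]
contact_force: [1.0, 0.1, 0.0]
opening: 0.751
```

Call:
drive_tool:
  steps:
    - [0, 0, 0, 0, 0.3]
    - [0, 0, 0, 0, 0.3]
    - [0, 0, 0, 0, 0.3]
    - [0, 0, 0, 0, 0.3]
    - [0, 0, 0, 0, 0.3]
  force: 30

```text
time: 18.15
eef_pos: [0.5722, 0.3708, 0.0174]
tcp_rot: [0.709, 0.011, -0.705, 0.01]
contact_force: [-0.8, -0.7, 6.8]
opening: 0.48
```

Call:
drive_tool:
  steps:
    - [-2, 0, 0, 0, 0.3]
    - [-4, 0, 0, 0, 0.3]
    - [-4, 0, 0, 0, 0.3]
    - [-4, 0, 0, 0, 0.3]
    - [-4.5, 0, 0, 0, 0.3]
    - [0, 4, 0, 0, 0.3]
    - [0, 4, 0, 0, 0.3]
    - [0, 4, 0, 0, 0.3]
    - [0, 4, 0, 0, 0.3]
    - [0, 0, 0, 0, 0.3]

```text
time: 19.15
eef_pos: [0.5753, 0.2062, 0.1995]
tcp_rot: [-0.707, -0.009, 0.707, -0.01]
contact_force: [-0.1, 1.0, -0.7]
opening: 0.482
```

```bash
python3 - <<'E'
from h import *
go(ch(0,-.052,-.04))
E
```

```text
t 19.15 pos [0.5753 0.2062 0.1995] F [-0.1   1.05 -0.67] op 0.482 
X [-0.    -0.001 -1.   ] Y [ 0.026 -1.     0.001] Z [-1.    -0.026  0.   ] q [ 0.18  0.18  1.77 -0.    1.2   1.72]
target [ 0.5548 -0.179   0.075 ] tool cm [12.5  38.43  3.06]
toolY yaw deg -88.50 chamber y at 91.95
```

Call:
drive_tool:
  steps:
    - [0, 4.3, 0.4, 0, 0.3]
    - [0, 4.3, 0.4, 0, 0.3]
    - [0, 4.3, 0.4, 0, 0.3]
    - [0, 4.3, 0.3, 0, 0.3]
    - [0, 4.3, 0.3, 0, 0.3]
    - [0, 4.3, 0.3, 0, 0.3]
    - [0, 4.3, 0.3, 0, 0.3]
    - [0, 4.3, 0.3, 0, 0.3]
    - [0, 4, 0.2, 0, 0.3]
    - [0, 0, 0, 0, 0.3]

```text
time: 20.15
eef_pos: [0.5581, -0.1784, 0.1997]
tcp_rot: [0.707, 0.009, -0.707, 0.01]
contact_force: [0.3, 0.3, -0.4]
opening: 0.482
```

Call:
drive_tool:
  steps:
    - [3, 0, 0, 0, 0.3]
    - [3, 0, 0, 0, 0.3]
    - [2, 0, 0, 0, 0.3]
    - [0, 0, 0, 0, 0.3]
    - [0, 0, 0, 0, 0.3]

```text
time: 20.65
eef_pos: [0.5583, -0.1736, 0.1196]
tcp_rot: [-0.707, -0.011, 0.707, -0.011]
contact_force: [0.4, 0.8, -0.5]
opening: 0.486
```

```bash
python3 - <<'E'
from h import *
go(ch(0,-.052,-.055))
E
```

```text
t 20.65 pos [ 0.5583 -0.1736  0.1196] F [ 0.42  0.79 -0.48] op 0.486 
X [-0.  0. -1.] Y [ 0.032 -1.    -0.   ] Z [-1.    -0.032  0.   ] q [-0.48  0.21  1.89  0.    1.05  1.06]
target [ 0.5548 -0.179   0.06  ] tool cm [5.96 0.53 0.37]
toolY yaw deg -88.19 chamber y at 91.95
```

Call:
drive_tool:
  steps:
    - [2, 0.4, 0.3, 0, 0.3]
    - [2, 0, 0, 0, 0.3]
    - [1, 0, 0, 0, 0.3]
    - [0, 0, 0, 0, 0.3]
    - [0, 0, 0, 0, 0.3]

```text
time: 21.15
eef_pos: [0.5561, -0.1789, 0.0707]
tcp_rot: [0.708, 0.011, -0.706, 0.011]
contact_force: [-0.7, -0.6, -0.6]
opening: 0.481
```

Call:
drive_tool:
  steps:
    - [0.3, 0, 0, 0, 0.3]
    - [0.2, 0, 0, 0, 0.3]
    - [0, 0, 0, 0, 0.3]

```text
time: 21.45
eef_pos: [0.5552, -0.1788, 0.0645]
tcp_rot: [0.707, 0.011, -0.707, 0.011]
contact_force: [0.7, 0.6, -0.6]
opening: 0.48
```

Call:
drive_tool:
  steps:
    - [0.2, 0, 0, 0, 0.3]
    - [0.2, 0, 0, 0, 0.3]
    - [0, 0, 0, 0, 0.3]

```text
time: 21.75
eef_pos: [0.5551, -0.1787, 0.0601]
tcp_rot: [-0.707, -0.011, 0.707, -0.011]
contact_force: [-0.5, -0.5, 0.1]
opening: 0.482
```

Call:
drive_tool:
  steps:
    - [0.2, 0, 0, 0, 0.3]
    - [0, 0, 0, 0, 0.3]

```text
time: 21.95
eef_pos: [0.5551, -0.1788, 0.0599]
tcp_rot: [-0.707, -0.011, 0.707, -0.011]
contact_force: [-3.8, 2.4, 7.9]
opening: 0.478
```

Touchdown felt. Now release and rise.

Call:
drive_tool:
  steps:
    - [0, 0, 0, 0, 0.68]
    - [0, 0, 0, 0, 0.68]
    - [0, 0, 0, 0, 0.68]
    - [-3, 0, 0, 0, 0.68]
    - [-4, 0, 0, 0, 0.68]
    - [-4, 0, 0, 0, 0.68]
    - [-4, 0, 0, 0, 0.68]
    - [-3, 0, 0, 0, 0.2]
    - [0, 0, 0, 0, 0]
    - [0, 0, 0, 0, 0]

```text
time: 22.95
eef_pos: [0.5553, -0.1788, 0.2387]
tcp_rot: [0.707, 0.011, -0.707, 0.011]
contact_force: [0.4, -0.1, -0.4]
opening: 0.172
```

```bash
python3 - <<'E'
from h import *
go(ch(.148,0,.021))
c=read_camera("wrist"); crop(c,0,0,560,420,1.4,"w3")
E
```

```text
t 22.95 pos [ 0.5553 -0.1788  0.2387] F [ 0.45 -0.1  -0.39] op 0.172 
X [ 0.001 -0.001 -1.   ] Y [ 0.031 -1.     0.001] Z [-1.    -0.031 -0.001] q [-0.49  0.08  1.8   0.    1.26  1.05]
target [ 0.7009 -0.122   0.136 ] tool cm [ 10.28  -5.24 -14.72]
toolY yaw deg -88.25 chamber y at 91.95
```

View pics/w3.png

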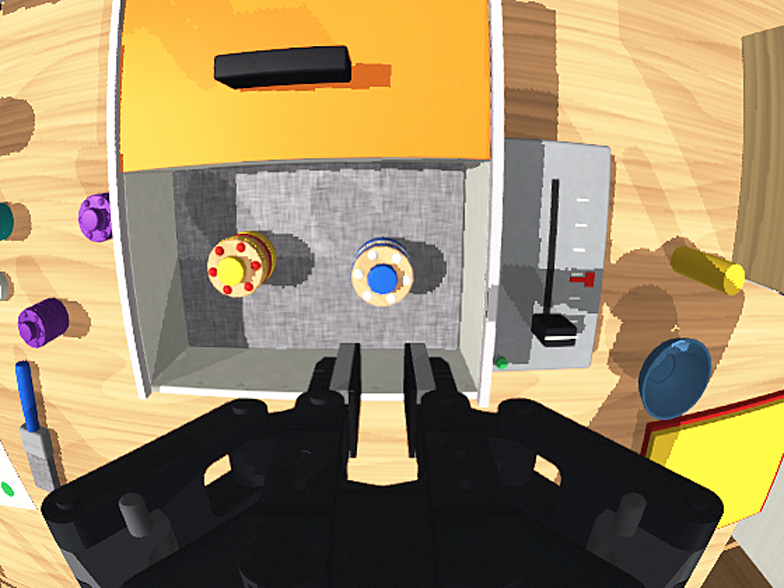

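The view shows both pots upright on the felt, at (230,270) and (383,278). Next I close the shutter from its far side.

Call:
drive_tool:
  steps:
    - [0, -1.7, -4, 0, 0]
    - [0, -1.7, -4, 0, 0]
    - [0, -1.8, -4, 0, 0]
    - [0, 0, -2.9, 0, 0]
    - [0, 0, 0, 0, 0]
    - [4, 0, 0, 0, 0]
    - [4, 0, 0, 0, 0]
    - [2, 0, 0, 0, 0]
    - [0, 0, 0, 0, 0]
    - [0, 0, 0, 0, 0]

```text
time: 24.0
eef_pos: [0.7014, -0.1224, 0.1373]
tcp_rot: [-0.706, -0.011, 0.708, -0.01]
contact_force: [0.4, -0.3, 1.0]
opening: -0.003
```

Call:
drive_tool:
  steps:
    - [0, 0, 1, 0, 0]
    - [0, 0, 1.5, 0, 0]
    - [0, 0, 1.5, 0, 0]
    - [0, 0, 1.5, 0, 0]
    - [0, 0, 1.5, 0, 0]
    - [0, 0, 1.5, 0, 0]
    - [0, 0, 1.5, 0, 0]
    - [0, 0, 1.5, 0, 0]
    - [0, 0, 1.5, 0, 0]
    - [0, 0, 1.5, 0, 0]

```text
time: 25.0
eef_pos: [0.5582, -0.1274, 0.1409]
tcp_rot: [0.709, 0.01, -0.705, 0.012]
contact_force: [1.5, -0.6, -0.1]
opening: -0.001
```

Call:
drive_tool:
  steps:
    - [0, 0, 1, 0, 0]
    - [0, 0, 0.3, 0, 0]
    - [0, 0, 0, 0, 0]

```text
time: 25.3
eef_pos: [0.5447, -0.1273, 0.1397]
tcp_rot: [0.708, 0.01, -0.706, 0.011]
contact_force: [-0.1, -0.7, -0.5]
opening: -0.004
```

Call:
drive_tool:
  steps:
    - [0, 0, 0.3, 0, 0]
    - [0, 0, 0.2, 0, 0]
    - [0, 0, 0.2, 0, 0]
    - [0, 0, 0, 0, 0]

```text
time: 25.7
eef_pos: [0.5409, -0.1274, 0.1391]
tcp_rot: [0.711, 0.01, -0.703, 0.011]
contact_force: [10.3, 1.4, -2.6]
opening: 0.0
```

Call:
drive_tool:
  steps:
    - [0, 0, -1, 0, 0]
    - [-4, 0, 0, 0, 0]
    - [-4, 0, 0, 0, 0]
    - [0, 4.5, 1.7, 0, 0]
    - [0, 4.5, 1.7, 0, 0]
    - [0, 4.5, 1.7, 0, 0]
    - [0, 4.5, 1.7, 0, 0]
    - [0, 0.4, 0, 0, 0]
    - [0, 0, 0, 0, 0]
    - [0, 0, 0, 0, 0]

```text
time: 26.7
eef_pos: [0.4851, -0.3119, 0.2175]
tcp_rot: [-0.706, -0.012, 0.708, -0.01]
contact_force: [-0.1, 0.3, 0.0]
opening: 0.003
```

```bash
python3 - <<'E'
from h import *
go(ch(-.076,-.185,-.056))
c=read_camera("wrist"); crop(c,150,60,280,210,2.8,"w4")
E
```

```text
t 26.70 pos [ 0.4851 -0.3119  0.2175] F [-0.15  0.33  0.05] op 0.003 
X [-0.002  0.002 -1.   ] Y [ 0.031 -1.    -0.002] Z [-1.    -0.031  0.002] q [-0.75  0.08  1.83  0.    1.22  0.79]
target [ 0.4833 -0.3145  0.059 ] tool cm [15.85  0.28  0.16]
toolY yaw deg -88.22 chamber y at 91.95
```

View pics/w4.png

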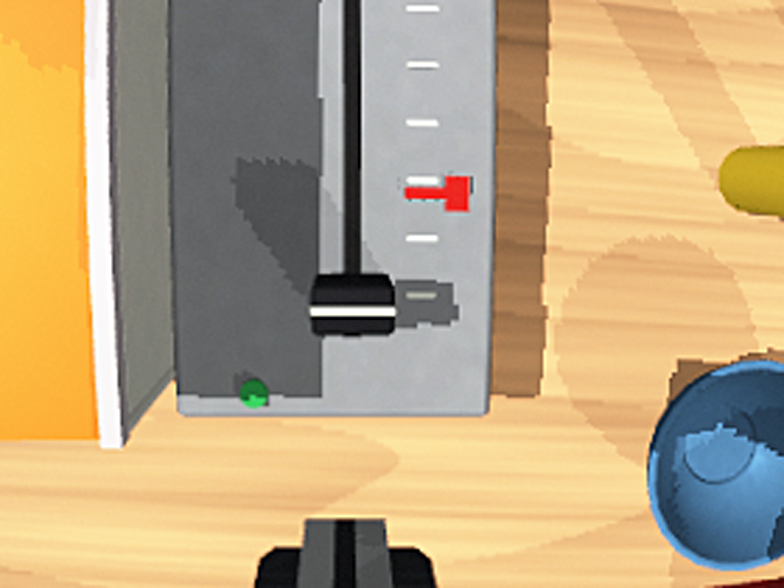

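The mark's stem is at row 193, and the 20 mm ticks are at 181 and 239 (zero tick at 296), so the setting is about 35.5 mm.

```bash
python3 - <<'E'
from h import *
c=read_camera("wrist")
cs,s=np.cos(YAW),np.sin(YAW)
for n,u,v,z in(("tick0",421,296,.0452),("tick5",421,8,.0452),("mark",425,193,.0465),("capline",352,311,.081)):
    d=onz(c,150+(u+.5)/2.8-.5,60+(v+.5)/2.8-.5,z,True)-CH; print(n,(np.array([cs*d[0]+s*d[1],-s*d[0]+cs*d[1]])*1000).round(1))
E
```

```text
tick0 [ -51.3 -207.3]
tick5 [  49.  -206.9]
mark [ -15.4 -208.2]
capline [ -51.1 -183.1]
```

Call:
drive_tool:
  steps:
    - [4, 0.3, 0.2, 0, 0]
    - [4, 0, 0, 0, 0]
    - [4, 0, 0, 0, 0]
    - [3.8, 0, 0, 0, 0]
    - [0, 0, 0, 0, 0]
    - [0, 0, 0, 0, 0]

```text
time: 27.4
eef_pos: [0.4836, -0.3149, 0.0604]
tcp_rot: [-0.707, -0.012, 0.707, -0.011]
contact_force: [0.5, -0.7, 1.2]
opening: -0.003
```

Call:
drive_tool:
  steps:
    - [0, 0, -0.8, 0, 0]
    - [0, 0, -0.8, 0, 0]
    - [0, 0, -0.8, 0, 0]
    - [0, 0, -0.8, 0, 0]
    - [0, 0, -0.6, 0, 0]
    - [0, 0, 0, 0, 0]
    - [0, 0, 0, 0, 0]

```text
time: 28.1
eef_pos: [0.5216, -0.3147, 0.0602]
tcp_rot: [0.707, 0.011, -0.707, 0.011]
contact_force: [-1.0, 0.4, 0.3]
opening: -0.0
```

```bash
python3 - <<'E'
from h import *
go(ch(-.0341,-.185,-.056))
c=read_camera("wrist"); crop(c,150,60,280,210,2.8,"w5")
E
```

```text
t 28.10 pos [ 0.5216 -0.3147  0.0602] F [-1.01  0.35  0.33] op -0.000 
X [ 0.001  0.    -1.   ] Y [ 0.031 -1.    -0.   ] Z [-1.    -0.031 -0.001] q [-0.71  0.34  1.85  0.    0.95  0.83]
target [ 0.5252 -0.3131  0.059 ] tool cm [ 0.12 -0.16 -0.37]
toolY yaw deg -88.25 chamber y at 91.95
```

View pics/w5.png

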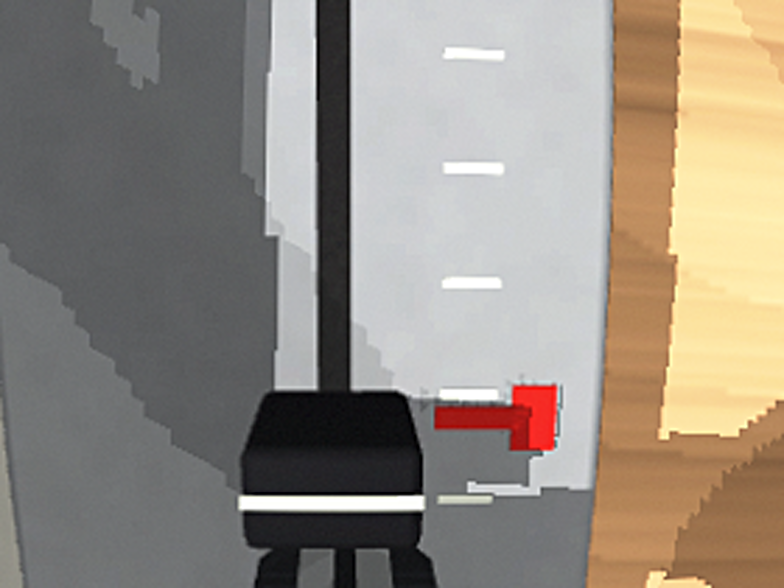

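```bash
python3 - <<'E'
from h import *
c=read_camera("wrist")
cs,s=np.cos(YAW),np.sin(YAW)
for n,u,v,z in(("tick20",464,499,.0452),("tick80",473,54,.0452),("mark",470,417,.0465),("capline",331,503,.081)):
    d=onz(c,150+(u+.5)/2.8-.5,60+(v+.5)/2.8-.5,z,True)-CH; print(n,(np.array([cs*d[0]+s*d[1],-s*d[0]+cs*d[1]])*1000).round(1))
E
```

```text
tick20 [ -31.2 -207.2]
tick80 [  48.2 -207.3]
mark [ -15.2 -207.6]
capline [ -18.2 -183.4]
```

Call:
drive_tool:
  steps:
    - [0, 0, -0.3, 0, 0]
    - [0, 0, 0, 0, 0]
    - [0, 0, 0, 0, 0]

```text
time: 28.5
eef_pos: [0.5241, -0.3146, 0.0601]
tcp_rot: [-0.707, -0.011, 0.707, -0.011]
contact_force: [-0.8, -0.4, -0.3]
opening: -0.001
```

Call:
drive_tool:
  steps:
    - [0, 0, 0.8, 0, 0]
    - [-4, 0, 1, 0, 0]
    - [-4, 0, 1, 0, 0]
    - [-4, 0, 1, 0, 0]
    - [-3, 0, 0, 0, 0]
    - [0, 0, 0, 0, 0]
    - [0, 0, 0, 0, 0]

```text
time: 29.2
eef_pos: [0.4862, -0.3162, 0.2113]
tcp_rot: [0.708, 0.01, -0.706, 0.011]
contact_force: [-0.0, 0.0, -1.3]
opening: -0.002
```

```bash
python3 - <<'E'
from h import *
st()
c=read_camera("wrist"); crop(c,20,60,390,290,2,"w6")
E
```

```text
t 29.20 pos [ 0.4862 -0.3162  0.2113] F [-0.02  0.04 -1.28] op -0.002 
X [ 0.002 -0.001 -1.   ] Y [ 0.03  -1.     0.002] Z [-1.    -0.03  -0.002] q [-0.75  0.09  1.84  0.    1.21  0.79]
```

View pics/w6.png

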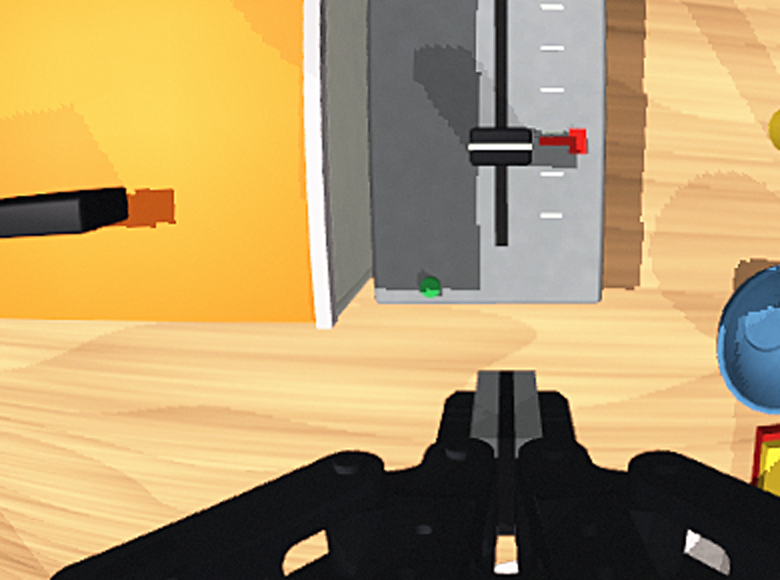

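The plate is closed to the near rim. The cap line is at (501,147) and the mark's stem at (557,141). Last numeric check:

```bash
python3 - <<'E'
from h import *
c=read_camera("wrist")
cs,s=np.cos(YAW),np.sin(YAW)
for n,u,v,z in(("tick0",551,215,.0452),("mark",557,141,.0465),("capline",501,147,.081),("plate near edge",240,321,.121)):
    d=onz(c,20+(u+.5)/2-.5,60+(v+.5)/2-.5,z,True)-CH; print(n,(np.array([cs*d[0]+s*d[1],-s*d[0]+cs*d[1]])*1000).round(1))
E
```

```text
tick0 [ -51.8 -206.3]
mark [ -16.6 -208.8]
capline [ -18.2 -183.1]
plate near edge [-80.6 -80.5]
```

The cap is about 1.5–2.5 mm short, which is inside tolerance, but I'll nudge it 1.5 mm for margin.

Call:
drive_tool:
  steps:
    - [3, 0, 0, 0, 0]
    - [4, 0, -1, 0, 0]
    - [4, 0, -1, 0, 0]
    - [4, 0, -0.8, 0, 0]
    - [0, 0, 0, 0, 0]
    - [0, 0, 0, 0, 0]

```text
time: 29.9
eef_pos: [0.5131, -0.314, 0.0583]
tcp_rot: [-0.706, -0.012, 0.708, -0.01]
contact_force: [-0.2, 0.6, 0.8]
opening: 0.002
```

Call:
drive_tool:
  steps:
    - [0, 0, -0.6, 0, 0]
    - [0, 0, -0.6, 0, 0]
    - [0, 0, 0, 0, 0]
    - [0, 0, 0, 0, 0]

```text
time: 30.3
eef_pos: [0.5272, -0.3153, 0.0619]
tcp_rot: [0.708, 0.01, -0.706, 0.012]
contact_force: [0.5, 0.4, 0.1]
opening: -0.004
```

Call:
drive_tool:
  steps:
    - [0, 0, 0.8, 0, 0]
    - [-4, 0, 1, 0, 0]
    - [-4, 0, 1, 0, 0]
    - [-4, 0, 1, 0, 0]
    - [-3, 0, 0, 0, 0]
    - [0, 0, 0, 0, 0]
    - [0, 0, 0, 0, 0]

```text
time: 31.0
eef_pos: [0.488, -0.316, 0.2113]
tcp_rot: [0.708, 0.01, -0.707, 0.011]
contact_force: [-0.0, 0.2, 0.4]
opening: 0.002
```

```bash
python3 - <<'E'
from h import *
st()
c=read_camera("wrist"); crop(c,240,90,120,90,6.4,"w7")
E
```

```text
t 31.00 pos [ 0.488  -0.316   0.2113] F [-0.04  0.19  0.36] op 0.002 
X [ 0.001 -0.001 -1.   ] Y [ 0.03  -1.     0.001] Z [-1.    -0.03  -0.001] q [-0.75  0.1   1.83 -0.    1.21  0.79]
```

View pics/w7.png

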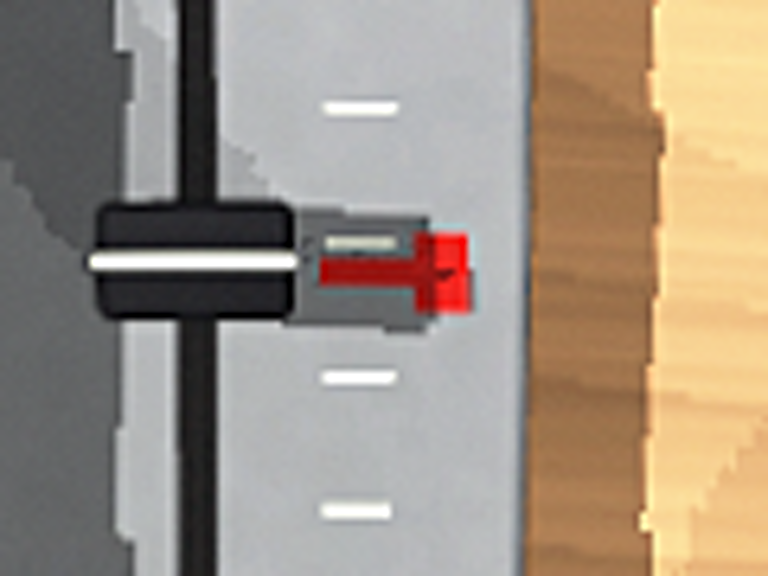

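```bash
python3 - <<'E'
from h import *
c=read_camera("wrist")
cs,s=np.cos(YAW),np.sin(YAW)
for n,u,v,z in(("tick0",356,511,.0452),("mark",370,271,.0465),("capline",194,261,.081)):
    d=onz(c,240+(u+.5)/6.4-.5,90+(v+.5)/6.4-.5,z,True)-CH; print(n,(np.array([cs*d[0]+s*d[1],-s*d[0]+cs*d[1]])*1000).round(1))
c=read_camera("top"); crop(c,270,120,130,105,6,"top9")
E
```

```text
tick0 [ -52.  -206.2]
mark [ -16.3 -207.9]
capline [ -13.9 -182.7]
```

View pics/top9.png

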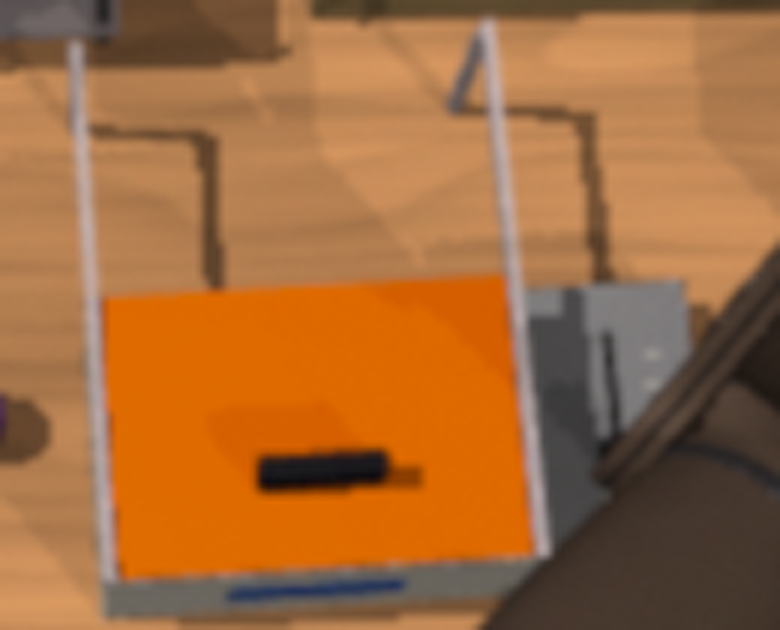

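The shutter looks the same as at the start (closed). The cap is about 2 mm past the mark, so I'll nudge it back from the far side.

```bash
python3 - <<'E'
from h import *
go(ch(.018,-.185,-.056)); print(ch(.0042,-.185))
E
```

```text
t 31.15 pos [ 0.4873 -0.3151  0.2082] F [ 0.25 -0.11  0.3 ] op -0.002 
X [-0.003  0.003 -1.   ] Y [ 0.031 -1.    -0.003] Z [-1.    -0.031  0.003] q [-0.75  0.1   1.83  0.    1.21  0.79]
target [ 0.5773 -0.3113  0.059 ] tool cm [14.9  -0.06 -9.05]
toolY yaw deg -88.25 chamber y at 91.95
[ 0.56348636 -0.31175031  0.115     ]
```

Call:
drive_tool:
  steps:
    - [0, 0, -3.5, 0, 0]
    - [0, 0, -3.5, 0, 0]
    - [0, 0, -2.4, 0, 0]
    - [4, 0, 0, 0, 0]
    - [4, 0, 0, 0, 0]
    - [4, 0, 0, 0, 0]
    - [2.8, 0, 0, 0, 0]
    - [0, 0, 0, 0, 0]
    - [0, 0, 0, 0, 0]

```text
time: 32.05
eef_pos: [0.5816, -0.3124, 0.061]
tcp_rot: [-0.706, -0.011, 0.708, -0.01]
contact_force: [1.3, -0.2, -0.1]
opening: 0.004
```

```bash
python3 - <<'E'
from h import *
go(ch(.0042,-.185,-.056))
E
```

```text
t 32.05 pos [ 0.5816 -0.3124  0.061 ] F [ 1.33 -0.19 -0.08] op 0.004 
X [-0.002  0.002 -1.   ] Y [ 0.031 -1.    -0.002] Z [-1.    -0.031  0.002] q [-0.65  0.43  1.72  0.    0.99  0.89]
target [ 0.5635 -0.3118  0.059 ] tool cm [ 0.2  -0.12  1.8 ]
toolY yaw deg -88.25 chamber y at 91.95
```

Call:
drive_tool:
  steps:
    - [0, 0, 0.6, 0, 0]
    - [0, 0, 0.6, 0, 0]
    - [0, 0, 0.4, 0, 0]
    - [0, 0, 0, 0, 0]
    - [0, 0, 0, 0, 0]

```text
time: 32.55
eef_pos: [0.5663, -0.3137, 0.0631]
tcp_rot: [0.707, 0.01, -0.707, 0.011]
contact_force: [-0.6, -0.1, -0.4]
opening: -0.003
```

Call:
drive_tool:
  steps:
    - [0, 0, 0.1, 0, 0]
    - [0, 0, 0, 0, 0]
    - [0, 0, 0, 0, 0]

```text
time: 32.85
eef_pos: [0.5656, -0.3136, 0.0626]
tcp_rot: [0.707, 0.011, -0.707, 0.011]
contact_force: [0.9, 0.4, 0.2]
opening: 0.0
```

Call:
drive_tool:
  steps:
    - [0, 0, -1, 0, 0]
    - [-4, 0, 0, 0, 0]
    - [-4, 0, 0, 0, 0]
    - [-4, 0, 0, 0, 0]
    - [-3, 0, 0, 0, 0]
    - [0, 0, 3.5, 0, 0]
    - [0, 0, 3.5, 0, 0]
    - [0, 0, 2, 0, 0]
    - [0, 0, 0, 0, 0]
    - [0, 0, 0, 0, 0]

```text
time: 33.85
eef_pos: [0.4857, -0.316, 0.2125]
tcp_rot: [0.707, 0.011, -0.707, 0.011]
contact_force: [-0.1, 0.1, 0.2]
opening: 0.001
```

```bash
python3 - <<'E'
from h import *
st()
c=read_camera("wrist"); crop(c,240,90,120,90,6.4,"w8")
E
```

```text
t 33.85 pos [ 0.4857 -0.316   0.2125] F [-0.12  0.11  0.19] op 0.001 
X [ 0.001 -0.    -1.   ] Y [ 0.03 -1.    0.  ] Z [-1.    -0.03  -0.001] q [-0.75  0.09  1.83  0.    1.21  0.79]
```

```bash
python3 - <<'E'
from h import *
c=read_camera("wrist"); f=c["frame"].astype(int)
g=f[110:150,262:280].sum(2).mean(1); print("cap col",dict(zip(range(110,150),g.astype(int))))
r=f[110:150,291:303]; red=((r[:,:,0]-r[:,:,1])).clip(0).mean(1); vm=(red*np.arange(110,150))[red>40].sum()/red[red>40].sum()
i=110+np.argmax(g[:]*( np.abs(np.arange(40)-21)<12)); w=(g-150).clip(0); k=slice(i-110-2,i-110+3); vc=(w[k]*np.arange(110,150)[k]).sum()/w[k].sum()
cs,s=np.cos(YAW),np.sin(YAW); print(vc,vm)
for n,u,v,z in(("mark",296,vm,.0465),("capline",270,vc,.081)):
    d=onz(c,u,v,z,True)-CH; print(n,((cs*d[0]+s*d[1])*1000).round(1))
E
```

```text
cap col {110: np.int64(373), 111: np.int64(373), 112: np.int64(373), 113: np.int64(374), 114: np.int64(365), 115: np.int64(361), 116: np.int64(359), 117: np.int64(368), 118: np.int64(348), 119: np.int64(196), 120: np.int64(53), 121: np.int64(121), 122: np.int64(136), 123: np.int64(132), 124: np.int64(129), 125: np.int64(120), 126: np.int64(74), 127: np.int64(316), 128: np.int64(765), 129: np.int64(765), 130: np.int64(236), 131: np.int64(75), 132: np.int64(114), 133: np.int64(117), 134: np.int64(116), 135: np.int64(119), 136: np.int64(97), 137: np.int64(34), 138: np.int64(337), 139: np.int64(407), 140: np.int64(398), 141: np.int64(399), 142: np.int64(397), 143: np.int64(395), 144: np.int64(393), 145: np.int64(394), 146: np.int64(391), 147: np.int64(403), 148: np.int64(402), 149: np.int64(401)}
128.41876850429114 129.69522697416437
mark -15.6
capline -13.7
```

No contact was made; I stopped 2 mm short of the goal. Repeating to the planned x = 0.5635.

Call:
drive_tool:
  steps:
    - [0, 0, -3.5, 0, 0]
    - [0, 0, -3.5, 0, 0]
    - [0, 0, -2.2, 0, 0]
    - [4, 0, 0, 0, 0]
    - [4, 0, 0, 0, 0]
    - [4, 0, 0, 0, 0]
    - [3, 0, 0, 0, 0]
    - [0, 0, 0.5, 0, 0]
    - [0, 0, 0.4, 0, 0]
    - [0, 0, 0, 0, 0]

```text
time: 34.95
eef_pos: [0.5695, -0.3144, 0.0648]
tcp_rot: [0.708, 0.01, -0.706, 0.012]
contact_force: [0.1, -0.6, 0.4]
opening: -0.001
```

Call:
drive_tool:
  steps:
    - [0, 0, 0, 0, 0]
    - [0, 0, 0, 0, 0]

```text
time: 35.15
eef_pos: [0.5694, -0.3142, 0.0646]
tcp_rot: [0.708, 0.01, -0.706, 0.012]
contact_force: [0.4, -0.4, -1.0]
opening: -0.001
```

Call:
drive_tool:
  steps:
    - [0, 0, 0.3, 0, 0]
    - [0, 0, 0.3, 0, 0]
    - [0, 0, 0, 0, 0]
    - [0, 0, 0, 0, 0]

```text
time: 35.55
eef_pos: [0.5624, -0.3138, 0.0627]
tcp_rot: [0.707, 0.011, -0.707, 0.011]
contact_force: [2.1, -0.2, 0.6]
opening: 0.002
```

Call:
drive_tool:
  steps:
    - [0, 0, -1, 0, 0]
    - [-4, 0, 0, 0, 0]
    - [-4, 0, 0, 0, 0]
    - [-4, 0, 0, 0, 0]
    - [-3, 0, 0, 0, 0]
    - [0, 0, 3.5, 0, 0]
    - [0, 0, 3.5, 0, 0]
    - [0, 0, 1.5, 0, 0]
    - [0, 0, 0, 0, 0]
    - [0, 0, 0, 0, 0]

```text
time: 36.55
eef_pos: [0.4878, -0.316, 0.2123]
tcp_rot: [0.707, 0.011, -0.707, 0.011]
contact_force: [0.5, 0.7, 0.2]
opening: -0.002
```

```bash
python3 - <<'E'
from h import *
st()
c=read_camera("wrist"); f=c["frame"].astype(int)
a=np.arange(110,155)
g=f[110:155,262:280].min(2).mean(1); w=(g-150).clip(0); i=np.argmax(g); k=slice(i-2,i+3); vc=(w[k]*a[k]).sum()/w[k].sum()
r=f[110:155,291:303]; red=(r[:,:,0]-r[:,:,1]).clip(0).mean(1); m=red>40; vm=(red*a)[m].sum()/red[m].sum()
cs,s=np.cos(YAW),np.sin(YAW); print(vc,vm,a[m])
for n,u,v,z in(("mark",296,vm,.0465),("capline",270,vc,.081)):
    d=onz(c,u,v,z,True)-CH; print(n,((cs*d[0]+s*d[1])*1000).round(1))
E
```

```text
t 36.55 pos [ 0.4878 -0.316   0.2123] F [0.54 0.75 0.16] op -0.002 
X [ 0.001  0.    -1.   ] Y [ 0.03 -1.   -0.  ] Z [-1.    -0.03  -0.001] q [-0.75  0.1   1.83  0.    1.21  0.79]
134.17294166321886 131.41788205453392 [130 131 132 133]
mark -15.5
capline -16.7
```

```bash
python3 -c "
from plant import sign_off
print(sign_off())"
```

```text
the job is handed in; nothing more can be done
None
```

The job is handed in, at about 36.5 s of the 210 s allowed; the sign-off gave no verdict. I did the steps in the required order:

- **Fader off:** pushed to its end stop (about 16 N felt).
- **Shutter open:** pushed to its end stop.
- **Pots:** only two real pots were present, yellow with red dots (pot3) and blue with white dots (pot1). I set both on the felt, feeling each touch down before release. The purple and turquoise look-alikes stayed put.
- **Shutter closed:** pushed to its end stop, then the fader up to the pointer.

**Last checks**
- **Pots:** both were upright on the felt before I closed the shutter.
- **Shutter:** from above, the plate looks the same as at the start, when it was closed.
- **Fader:** the cap measures about 1.2 mm short of the red pointer, against a tolerance of 4 mm. It took three corrections: first about 1.6 mm short, then about 2 mm past, then a pull-back that stopped before reaching the cap. The final position comes from image code only, because the picture limit was used up.
- **Bystanders:** I touched none of them. I did not measure their positions again at the end.
- **Pot3 touchdown:** I pressed it onto the felt with about 43 N through the fingers before relieving it. That is over the 40 N limit set for the arm and gripper body, but only the fingers bore on the pot.

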